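Switch off the battery charger's outlet on the bench power strip

ROBOT

A 6-joint arm with a two-finger parallel gripper is mounted at the origin on the work surface. World frame = base frame: x ahead of the robot, y to its left, z up, the work surface at z = 0. Lengths are in m, angles in rad, forces in N, time in s.
With the tool pointing down it reaches from about 0.25 to 0.725 m from the base axis. Payload 4 kg.
Tool frame: the origin (TCP) lies at the very end of the fingers, on their centre line; the grasp point (between the pads) lies 19 mm behind it; z points along the fingers, y is the line along which they close (so a half turn about z gives the same grasp; the last joint's range is limited). The gripper opens to 85 mm and grips with 20 to 120 N. Pads are 22 mm wide; open, the fingers measure 114 mm over their backs; the gripper's body (76 mm by 85 mm) begins 54 mm behind the grasp point. The pads swing forward as they close: fully open they stand 13 mm farther back than shut.
Start: joints at [-1.11, 0.241, 0.005, 1.335, 0, 1.571], TCP at [0.222, -0.448, 0.231] pointing down, gripper open.
Joint ranges: [-2.72, 2.72], [-1.05, 1.87], [-1.09, 1.28], [-1.99, 2.15], [-1.42, 1.44], [-3.14, 3.14]. Speed limits (rad/s): [2.79, 2.79, 3.14, 3.14, 3.14, 3.14].

INTERFACE

Orientations are given as a unit quaternion [x, y, z, w].
In Python, from workcell import bot, vision, workorder, boxes_of gives the robot as it stands.
- The arm moves only by the tool send_rows, never from a script. Its argument "motion" is text: rows parted by semicolons, each of 5 numbers parted by spaces: the closure, from -1 (fully open) to 1 (shut), so that 0 is half open, then the shift along the tool's x, y, z in cm, then the turn about the tool's z in rad. In form: claw x y z twist; .... A call has 1 to 5 rows; each row is the pose to reach, as a shift and turn from the pose commanded when the call began, along the tool's axes at that moment; what a row does not reach only later rows make up. A row lasts 1/10 s, in which the tool goes at most 50 mm and 8.59 degrees, less where a joint would pass 70% of its speed; a pose out of reach is approached as far as the arm can. A call with a gripper value outside its range is refused whole. The fingers move at their own pace and stop on an object; the grip force is fixed at half the most. Time passes only in rows, so rows that repeat a pose let the fingers close. It gives the time, the measured TCP pose, the force, the opening and the grip force at its end, in the units of the state.
- bot.get_obs(): the state, without advancing time (a new reading comes with each control period).
- vision.camera(name): name is "scene" or "top"; returns the picture (480x640x3 uint8, red, green, blue); there is no depth.
- vision.camera_model(name): a dict with "fov_y" (degrees; the focal length in pixels is half the picture's height over the tangent of half this angle, whatever the lens; pixels are square), "cx", "cy" (the principal point, pixels), "world_from_camera" (4x4, takes a point from camera to world coordinates). Camera axes: x right, y down, z forward; pixel columns grow to the right and rows downward; lengths in m; the calibration is good to about 2 mm. A picture is of the moment at which its call begins. camera_model takes no time and is no camera call.
- workorder.job_done(): hands the job in; it is judged then, once.
Trained networks look in the newest picture that a camera, given by its name, has taken for a name from the list of things; names that differ only in an ending like _2 or _b are one class to them, and where a whole thing is asked for, a point or a joint stands for the part that bears it (a point fixed in the world has none). Each returns a list of dicts, best first, with "conf" (0 to 1); they miss things now and then, are a little off and sometimes report something else, mostly with a low value. They report only what shows in the picture. A call takes as long as a camera call.
- boxes_of(camera, target): "rect" ([centre column, centre row, width, height] in pixels, round what is visible of it).
The state is a dict: "clock": time; "joint_pos": joint angles; "joint_vel": joint speeds; "tau": joint torques, N m; "eef_pos": TCP position; "tool_rot": TCP orientation; "ft_force": force on the tool from outside, world axes, zero at the start; "ft_torque": the same for the moment, N m; "grip_width": finger opening in m; "grasp_force": force on a finger pad.
Only numpy, scipy, OpenCV 4.12 (cv2) and the standard library are available. Lean on these libraries where they do the work, as an engineer would, in place of code of your own. Each camera call takes 0.05 s, during which the arm holds its last target. There are 200 camera calls.

TASK

The AA cells are charged: on the bench power strip, switch off the outlet that the battery charger (the flat block with four cells in it) is plugged into, by pressing the raised end of its rocker switch lightly with the fingertips until it flips over, then draw the hand clear. Leave the other four switches on, do not knock against anything that is plugged in, and leave the tools, padlock and bottle lying where they are.

Things in the scene. Friction and masses are not known exactly. Their poses are not given: they have to be found in the camera images.
- strip: Grey steel power strip screwed to the bench, 400 mm long (its y), 90 mm deep (x), flat top 42 mm above the bench, turned up to 20 degrees. Origin: centre of its underside. x points from the switch row (side towards the robot) to the outlet row, y to the left. Five outlets 70 mm apart along y, 21 mm to +x of the centre line; in front of each its own black rocker, 22 mm to -x of the centre line.
- battery_charger: Plug-in AA charger in any one of the five outlets: white flat block, 76 mm (x) by 66 mm (y), 36 mm tall, four cells side by side in its open top; it reaches 19 mm from its outlet's centre towards the switches and 57 mm the other way. Origin: centre of its outlet at the strip's top; axes as the strip's. Its own rocker is the one straight in front, pivot 43 mm away along -x.
- usb_adapter: Small white USB plug-in adapter in another outlet, 30 x 28 mm and 40 mm tall. Origin: centre of its outlet, at the strip's top face.
- timer: White plug-in timer with a round dial, 56 mm across and 37 mm tall, in another outlet. Origin: centre of its outlet, at the strip's top face. The two outlets left over have flat white blanking caps, 34 x 32 mm, 8 mm high.
- rocker1 (a joint): Rocker switch 1 of 5, counted from the strip's left (+y) end: black, 30 mm (x) by 22 mm (y), tilting about the strip's y. 0 rad = on: outlet end down, end facing the robot up. 0.4 rad = off: the reverse, that end's edge 3 mm above the strip's top. About 4 N on the raised end starts it; past half-way (0.2 rad, 3 mm down) it snaps to off by itself and stays. All five start on.
- rocker2 (a joint): Rocker switch 2, the second from the left end: same size, same joint values and same snap as rocker1; starts on (0).
- rocker3 (a joint): Rocker switch 3, the middle one: same size, same joint values and same snap as rocker1; starts on (0).
- rocker4 (a joint): Rocker switch 4, the fourth from the left end: same size, same joint values and same snap as rocker1; starts on (0).
- rocker5 (a joint): Rocker switch 5, the rightmost one: same size, same joint values and same snap as rocker1; starts on (0).
- rocker1_press (a point): Middle of the top face of rocker 1's raised end, 10 mm from its pivot towards the robot (strip's -x), about 8 mm above the strip's top while on, 4 mm lower when off. The rocker's outer edge is 4 mm further along -x, the strip's edge 13 mm. A fingertip that also rests on the other end (beyond the pivot) cannot flip it: press at or just outside this point.
- rocker2_press (a point): The same point on rocker 2 as rocker1_press on rocker 1.
- rocker3_press (a point): The same point on rocker 3 as rocker1_press on rocker 1.
- rocker4_press (a point): The same point on rocker 4 as rocker1_press on rocker 1.
- rocker5_press (a point): The same point on rocker 5 as rocker1_press on rocker 1.
- screwdriver: Screwdriver, 190 mm long, lying on the bench in front of the strip. Loose; to be left alone. Origin: under its middle.
- tape_measure: Closed pocket tape measure, 66 x 68 x 34 mm, lying flat on the bench in front of the strip. Loose; to be left alone. Origin: on the bench under its middle.
- padlock: Small brass padlock, body 30 x 40 x 20 mm with a steel shackle, lying on the bench behind the strip. Loose; to be left alone. Origin: on the bench under its middle.
- glue_bottle: White glue bottle, 54 mm across, 130 mm tall, standing on the bench beyond the strip's right end. Loose; to be left alone. Origin: on the bench under its middle.

How it is judged:
At the end, for the whole second after the job is handed in: The rocker in front of the battery charger is flipped off (joint above 0.35 rad), the four other rockers are on (below 0.05 rad), and the screwdriver, tape measure, padlock and bottle are each within 20 mm of where they were (((horizontal distance between battery_charger and rocker1_press below 0.068 m and value of joint rocker1 above 0.35 rad) or (not (horizontal distance between battery_charger and rocker1_press below 0.068 m) and value of joint rocker1 below 0.05 rad)) and ((horizontal distance between battery_charger and rocker2_press below 0.068 m and value of joint rocker2 above 0.35 rad) or (not (horizontal distance between battery_charger and rocker2_press below 0.068 m) and value of joint rocker2 below 0.05 rad)) and ((horizontal distance between battery_charger and rocker3_press below 0.068 m and value of joint rocker3 above 0.35 rad) or (not (horizontal distance between battery_charger and rocker3_press below 0.068 m) and value of joint rocker3 below 0.05 rad)) and ((horizontal distance between battery_charger and rocker4_press below 0.068 m and value of joint rocker4 above 0.35 rad) or (not (horizontal distance between battery_charger and rocker4_press below 0.068 m) and value of joint rocker4 below 0.05 rad)) and ((horizontal distance between battery_charger and rocker5_press below 0.068 m and value of joint rocker5 above 0.35 rad) or (not (horizontal distance between battery_charger and rocker5_press below 0.068 m) and value of joint rocker5 below 0.05 rad)) and distance of each of screwdriver, tape_measure, padlock, glue_bottle from where it was at the start of the episode below 0.02 m); the robot touches nothing.
It fails at once if a switch of another outlet is pressed past its middle ((not (horizontal distance between battery_charger and rocker1_press below 0.068 m) and value of joint rocker1 above 0.2 rad) or (not (horizontal distance between battery_charger and rocker2_press below 0.068 m) and value of joint rocker2 above 0.2 rad) or (not (horizontal distance between battery_charger and rocker3_press below 0.068 m) and value of joint rocker3 above 0.2 rad) or (not (horizontal distance between battery_charger and rocker4_press below 0.068 m) and value of joint rocker4 above 0.2 rad) or (not (horizontal distance between battery_charger and rocker5_press below 0.068 m) and value of joint rocker5 above 0.2 rad)).
It fails at once if the strip or a switch is pressed with more than 40 N (contact force between any of the fingers, the arm and strip above 40 N).
It fails at once if something plugged in is knocked with more than 8 N (contact force between any of the fingers, the arm and battery_charger above 8 N or contact force between any of the fingers, the arm and usb_adapter above 8 N or contact force between any of the fingers, the arm and timer above 8 N).
It fails at once if a loose thing on the bench is shoved more than 20 mm or picked up (distance of any of screwdriver, tape_measure, padlock, glue_bottle from where it was at the start of the episode above 0.02 m).
It also fails if it takes over 29 s, if anything falls off the work surface, if the arm or the gripper's body presses on something with over 40 N, if the wrist force passes 120 N, or if a joint passes its speed limit or range.

## Working session

There is one attempt and no reset: what is moved stays moved. The work goes in short steps, Python scripts to look and compute and a tool call to move; the robot and the scene stay as the last step left them, time stands still between calls to the robot, and variables do not carry over. Pictures are saved under pics/ and viewed, at most 10 in all, crops included, and the job is handed in when it is done.

Besides the shell and the picture viewer there is one more tool, called after ">>>" as a command line: name --argument value ..., lists and objects as JSON in quotes. send_rows: Moves the arm, as the interface text tells. Its arguments: {"type":"object","properties":{"motion":{"type":"string"}},"required":["motion"]}

```bash
mkdir -p pics
python3 - <<'E'
from workcell import bot, vision, boxes_of
import cv2
for n in ("top","scene"):
    im=vision.camera(n); cv2.imwrite(f"pics/{n}0.png",im[...,::-1])
    m=vision.camera_model(n); print(n,m)
    for t in ("strip","battery_charger","usb_adapter","timer","rocker1","glue_bottle"):
        print(t,[( [round(float(v)) for v in d["rect"]],round(d["conf"],2)) for d in boxes_of(n,t)[:6]])
o=bot.get_obs(); print(o["clock"],o["eef_pos"],o["tool_rot"])
E
```

```text
top {'fov_y': 49.800419875309416, 'cx': 314.08506274425145, 'cy': 241.37849632622718, 'world_from_camera': array([[ 0.02674446, -0.99693069,  0.07357947,  0.48163441],
       [-0.99963115, -0.02701929, -0.00274213, -0.0329942 ],
       [ 0.00472178, -0.07347899, -0.99728559,  1.132143  ],
       [ 0.        ,  0.        ,  0.        ,  1.        ]])}
strip [([262, 262, 242, 67], 0.95)]
battery_charger [([269, 244, 39, 42], 0.98), ([328, 322, 90, 12], 0.67), ([301, 246, 14, 18], 0.35)]
usb_adapter [([302, 247, 12, 12], 0.73)]
timer [([199, 254, 28, 29], 0.63), ([340, 264, 11, 14], 0.33)]
rocker1 [([271, 272, 14, 14], 0.65), ([338, 264, 12, 13], 0.65), ([303, 269, 8, 16], 0.61), ([204, 281, 13, 18], 0.52), ([235, 278, 13, 17], 0.46), ([230, 325, 41, 49], 0.34)]
glue_bottle [([403, 207, 29, 28], 0.92), ([270, 272, 13, 14], 0.68)]
scene {'fov_y': 55.63045655442101, 'cx': 323.59102430790955, 'cy': 235.46727667151495, 'world_from_camera': array([[-0.7804051 ,  0.34952631, -0.51845853,  0.98955092],
       [ 0.62498306,  0.41073847, -0.66384493,  0.48687094],
       [-0.01908041, -0.84209576, -0.53899042,  0.52914784],
       [ 0.        ,  0.        ,  0.        ,  1.        ]])}
strip [([416, 307, 261, 170], 0.76)]
battery_charger [([374, 276, 61, 47], 0.89)]
usb_adapter [([350, 258, 21, 30], 0.92), ([336, 239, 15, 15], 0.23)]
timer [([453, 310, 38, 39], 0.72)]
rocker1 [([430, 283, 19, 17], 0.67), ([364, 253, 12, 10], 0.55), ([471, 300, 10, 11], 0.49), ([337, 239, 22, 11], 0.44)]
glue_bottle [([243, 223, 30, 67], 0.57)]
0.7 [ 0.22233632 -0.44783538  0.23133899] [9.73574063e-01 2.28371503e-01 8.34076539e-06 3.02844094e-06]
```

Run:
```python
import cv2
im=cv2.imread("pics/top0.png")[180:380,120:420]
cv2.imwrite("pics/topc.png",cv2.resize(im,(800,533),interpolation=cv2.INTER_CUBIC))
```

```text
(no output)
```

View pics/topc.png

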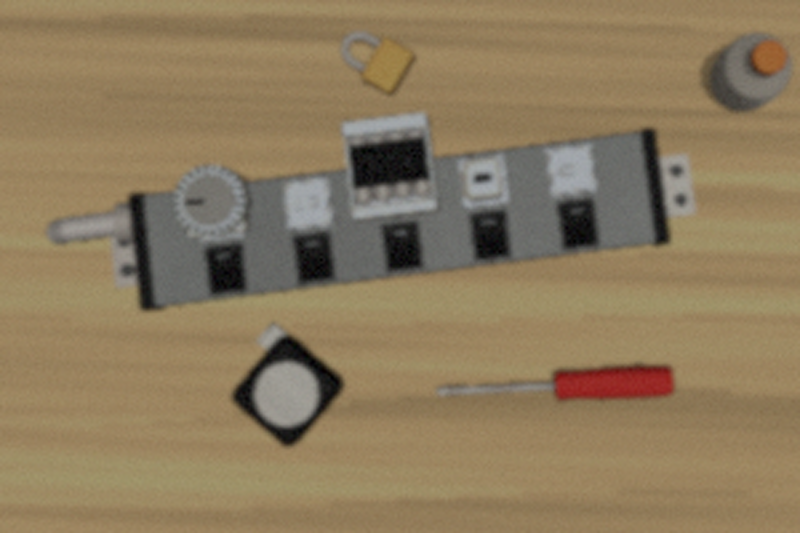

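View pics/scene0.png

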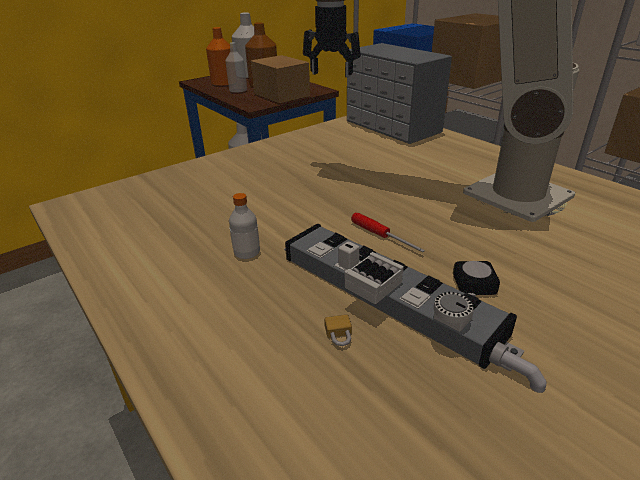

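The crop shows the charger in the middle outlet (crop 388,165; full ≈265,242), with the timer to its left in outlet 1 and the USB adapter to its right in outlet 4. Its rocker is the third, at crop (404,246). The scene view shows the same order.

```bash
cat > h.py <<'E'
import numpy as np
from workcell import bot, vision
def world(n,u,v,z):
    m=vision.camera_model(n); f=240/np.tan(np.radians(m["fov_y"]/2)); T=m["world_from_camera"]
    d=T[:3,:3]@[(u-m["cx"])/f,(v-m["cy"])/f,1]; return T[:3,3]+d*(z-T[2,3])/d[2]
def pix(n,p):
    m=vision.camera_model(n); f=240/np.tan(np.radians(m["fov_y"]/2)); T=m["world_from_camera"]
    c=T[:3,:3].T@(np.array(p)-T[:3,3]); return c[:2]/c[2]*f+[m["cx"],m["cy"]]
E
python3 - <<'E'
from h import *
s=800/300; c=lambda u,v,z: world("top",120+u/s,180+v/s,z)
R=np.array([c(u,v,.047)for u,v in[(226,269),(315,257),(404,246),(490,236),(579,223)]])
print(R.round(4)); print("spacing",np.linalg.norm(np.diff(R[:,:2],axis=0),axis=1))
K=np.array([c(u,v,.042)for u,v in[(132,195),(655,130),(667,242),(143,308)]]); print(K.round(4))
print("sides",[np.linalg.norm(K[i]-K[(i+1)%4]).round(4) for i in range(4)])
k=np.arange(5)-2; dy=-(k@R[:,:2])/10; yaw=np.arctan2(-dy[0],dy[1]); ex=np.array([np.cos(yaw),np.sin(yaw)])
kl=K[0]+K[3]-K[1]-K[2]; print("yaw",yaw,np.arctan2(-kl[0],kl[1]))
ctrR=R[:,:2].mean(0)+.022*ex; print("centre",ctrR,K[:,:2].mean(0))
ctr=(ctrR+K[:,:2].mean(0))/2
for d in(.032,.035): print("press",ctr-d*ex)
print("charger",[world("top",269,244,.078), ctr+.040*ex])
# cross check in scene: project strip model
for k in(-2,0,2):
  ey=np.array([-ex[1],ex[0]]); print("scene rocker",pix("scene",[*(ctr-.022*ex+ey*.07*k),.047]))
q=np.array(bot.get_obs()["tool_rot"]); t=2*np.arctan2(q[1],q[0]); p=np.array(bot.get_obs()["eef_pos"])
tx=np.array([np.cos(t),np.sin(t)]);ty=np.array([np.sin(t),-np.cos(t)])
g=ctr-.035*ex-p[:2]; print("tool yaw",t,"shift cm",g@tx*100,g@ty*100,"twist",-(yaw-t), "z",p[2])
E
```

```text
[[ 0.4727  0.1903  0.047 ]
 [ 0.484   0.121   0.047 ]
 [ 0.4945  0.0514  0.047 ]
 [ 0.5041 -0.0158  0.047 ]
 [ 0.5162 -0.0856  0.047 ]]
spacing [0.07025683 0.07029347 0.06798478 0.07075263]
[[ 0.529   0.268   0.042 ]
 [ 0.5918 -0.1444  0.042 ]
 [ 0.5032 -0.1557  0.042 ]
 [ 0.4404  0.2552  0.042 ]]
sides [np.float64(0.4172), np.float64(0.0893), np.float64(0.4156), np.float64(0.0895)]
yaw 0.1543134946650821 0.15149194759846527
centre [0.5160436  0.05564376] [0.51612605 0.05576898]
press [0.48446507 0.05078791]
press [0.48150072 0.05032681]
charger [array([0.55154583, 0.05602994, 0.078     ]), array([0.55560952, 0.06185444])]
scene rocker [334.28627573 238.10907491]
scene rocker [393.69902643 266.22970874]
scene rocker [466.34538979 300.61394037]
tool yaw 0.46080930744339577 shift cm 45.36510607701751 -33.09568932298351 twist 0.30649581277831367 z 0.23133898802763414
```

>>> send_rows --motion "1 4 -2.9 0 0.1; 1 8 -5.8 0 0.2; 1 12 -8.8 0 0.306; 1 16 -11.7 0 0.306; 1 20 -14.6 0 0.306"

```text
clock: 1.2
eef_pos: [0.3371, -0.2265, 0.2316]
tool_rot: [0.997, 0.077, 0.0, 0.0]
ft_force: [1.9, 0.2, 0.0]
grip_width: 0.0121
grasp_force: 0.0
```

```bash
cat >> h.py <<'E'
def go(tgt,yaw=.153):
    o=bot.get_obs(); q=np.array(o["tool_rot"]); t=2*np.arctan2(q[1],q[0]); p=np.array(o["eef_pos"])
    g=np.array(tgt)-p; print(o["clock"],p.round(4),"tilt",q.round(4),"shift cm",(100*np.array([g[0]*np.cos(t)+g[1]*np.sin(t),g[0]*np.sin(t)-g[1]*np.cos(t),-g[2]])).round(2),"twist",round(t-yaw,3),"w",o["grip_width"],"F",np.round(o["ft_force"],1))
E
python3 -c "
from h import *
go([.4815,.0503,.10])"
```

```text
1.2 [ 0.3371 -0.2265  0.2316] tilt [9.97e-01 7.69e-02 4.00e-04 2.00e-04] shift cm [ 18.51 -25.14  13.16] twist 0.001 w 0.012129780657432433 F [1.9 0.2 0. ]
```

>>> send_rows --motion "1 2.8 -3.8 0 0; 1 5.6 -7.6 0 0; 1 8.4 -11.4 0 0; 1 11.2 -15.2 0 0; 1 14 -19 0 0"

```text
clock: 1.7
eef_pos: [0.4463, -0.0169, 0.2316]
tool_rot: [0.997, 0.077, 0.0, 0.0]
ft_force: [1.3, -1.6, 0.3]
grip_width: -0.0
grasp_force: 0.0
```

```bash
python3 -c "
from h import *
go([.4815,.0503,.10])"
```

```text
1.7 [ 0.4463 -0.0169  0.2316] tilt [9.97e-01 7.74e-02 5.00e-04 2.00e-04] shift cm [ 4.52 -6.1  13.16] twist 0.002 w -3.9261087426003464e-05 F [ 1.3 -1.6  0.3]
```

>>> send_rows --motion "1 2.2 -3 0 0; 1 4.5 -6 0 0; 1 4.5 -6 4 0; 1 4.5 -6 8 0; 1 4.5 -6 12 0"

```text
clock: 2.2
eef_pos: [0.4813, 0.0481, 0.1103]
tool_rot: [0.997, 0.078, 0.001, 0.0]
ft_force: [0.4, 0.7, -0.2]
grip_width: 0.0003
grasp_force: 0.0
```

>>> send_rows --motion "1 0 0 1 0; 1 0 0 1 0"

```text
clock: 2.4
eef_pos: [0.4794, 0.0472, 0.1001]
tool_rot: [0.997, 0.077, -0.002, 0.0]
ft_force: [-0.4, 0.4, 0.4]
grip_width: 0.0002
grasp_force: 0.0
```

Run:
```python
from h import *
import cv2
go([.4815,.0503,.065])
a=vision.camera("top")[200:350,200:400]; b=vision.camera("scene")[190:340,290:490]
im=np.vstack([cv2.resize(x,(800,600),interpolation=cv2.INTER_CUBIC)[150:450] for x in(a,b)])
cv2.imwrite("pics/near.png",im[...,::-1])
```

```text
2.4 [0.4794 0.0472 0.1001] tilt [ 9.97e-01  7.73e-02 -2.00e-03  1.00e-04] shift cm [ 0.25 -0.27  3.51] twist 0.002 w 0.00019284048606224962 F [-0.4  0.4  0.4]
```

View pics/near.png

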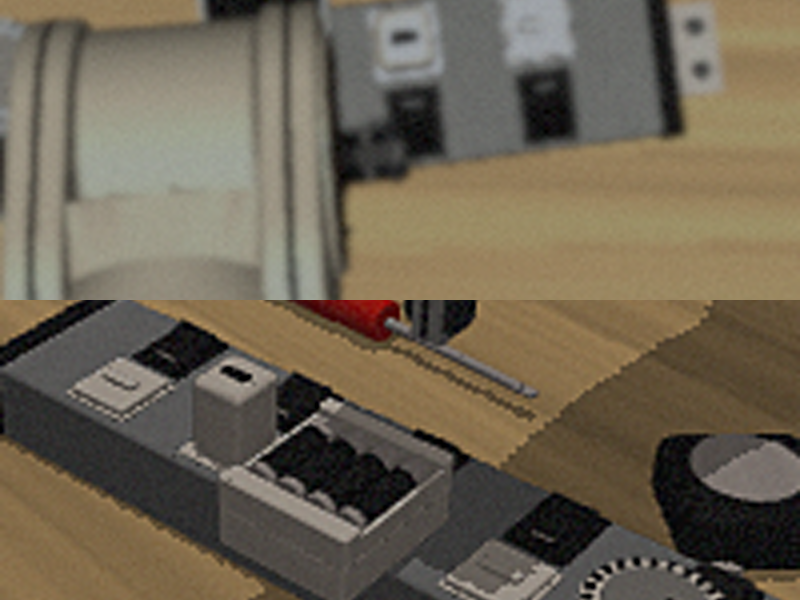

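The top view is blocked by the arm. In the scene view the fingertips are above and behind rocker 3, with rocker 3 at about (400,264) and the tip at about (400,236). I'll correct the 3 mm offset and lower the hand.

>>> send_rows --motion "1 0.2 -0.3 0 0; 1 0.2 -0.3 2 0; 1 0.2 -0.3 3.3 0; 1 0.2 -0.3 3.3 0; 1 0.2 -0.3 3.3 0"

```text
clock: 3.0
eef_pos: [0.4834, 0.0508, 0.0697]
tool_rot: [0.997, 0.077, 0.001, -0.0]
ft_force: [-0.1, -0.9, 0.4]
grip_width: -0.0002
grasp_force: 0.0
```

Run:
```python
from h import *
import cv2
go([.4815,.0503,.052])
e=bot.get_obs()["eef_pos"]; print("tip pix",pix("scene",e))
b=vision.camera("scene")[205:305,330:465]
cv2.imwrite("pics/near2.png",cv2.resize(b,(800,593),interpolation=cv2.INTER_CUBIC)[...,::-1])
```

```text
3.0 [0.4834 0.0508 0.0697] tilt [ 9.97e-01  7.73e-02  1.10e-03 -1.00e-04] shift cm [-0.2   0.02  1.77] twist 0.002 w -0.00022450038036213768 F [-0.1 -0.9  0.4]
tip pix [398.27155011 253.06035073]
```

View pics/near2.png

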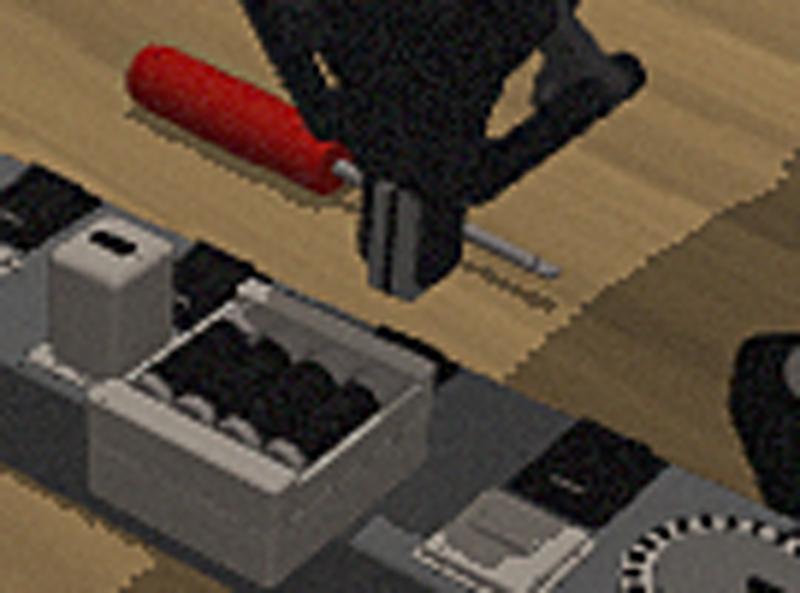

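The fingertips show at about (398,255), which matches the projected TCP. They sit over the robot side of rocker 3 and clear of the charger. Next I'll go down slowly.

>>> send_rows --motion "1 -0.1 0 0.5 0; 1 -0.1 0 1 0; 1 -0.1 0 1.3 0; 1 -0.1 0 1.5 0; 1 -0.1 0 1.7 0"

```text
clock: 3.55
eef_pos: [0.4812, 0.0505, 0.051]
tool_rot: [0.997, 0.077, -0.0, 0.0]
ft_force: [0.3, -0.0, -1.3]
grip_width: 0.0
grasp_force: 0.0
```

>>> send_rows --motion "1 0 0 0.1 0; 1 0 0 0.2 0"

```text
clock: 3.75
eef_pos: [0.4808, 0.0504, 0.0494]
tool_rot: [0.997, 0.077, -0.001, 0.0]
ft_force: [-2.6, 0.5, 4.2]
grip_width: 0.0
grasp_force: 1.8
```

Contact at 4 N.

>>> send_rows --motion "1 0 0 0.1 0; 1 0 0 0.2 0"

```text
clock: 3.95
eef_pos: [0.4816, 0.0506, 0.0472]
tool_rot: [0.997, 0.077, 0.0, -0.0]
ft_force: [-0.3, -1.1, 0.2]
grip_width: -0.0005
grasp_force: 0.0
```

>>> send_rows --motion "1 0 0 0.1 0; 1 0 0 0.15 0"

```text
clock: 4.15
eef_pos: [0.4817, 0.0506, 0.0459]
tool_rot: [0.997, 0.077, 0.0, -0.0]
ft_force: [-1.3, -1.1, 4.4]
grip_width: 0.0003
grasp_force: 1.9
```

The force fell away and then came back near the bottom, so the rocker probably snapped. I'll raise the hand, draw it back and check.

>>> send_rows --motion "1 0 0 -3 0; 1 0 0 -7 0; 1 -4 0 -11 0; 1 -8 0 -14 0; 1 -12 0 -16 0"

```text
clock: 4.65
eef_pos: [0.3638, 0.0321, 0.2071]
tool_rot: [0.997, 0.077, 0.001, 0.0]
ft_force: [0.5, -0.4, 0.5]
grip_width: -0.0001
grasp_force: 0.0
```

>>> send_rows --motion "1 -2.5 4 0 0; 1 -2.5 8 0 0; 1 -2.5 12 0 0; 1 -2.5 16 0 0; 1 -2.5 20 0 0"

```text
clock: 5.15
eef_pos: [0.37, -0.171, 0.2056]
tool_rot: [0.997, 0.077, 0.001, 0.0]
ft_force: [1.0, 0.1, 0.1]
grip_width: -0.0003
grasp_force: 0.0
```

Run:
```python
from h import *
import cv2
a=vision.camera("top")[200:350,180:380]; b=vision.camera("scene")[190:340,290:490]
im=np.vstack([cv2.resize(x,(800,600),interpolation=cv2.INTER_CUBIC)[120:420] for x in(a,b)])
cv2.imwrite("pics/after.png",im[...,::-1])
```

```text
(no output)
```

View pics/after.png

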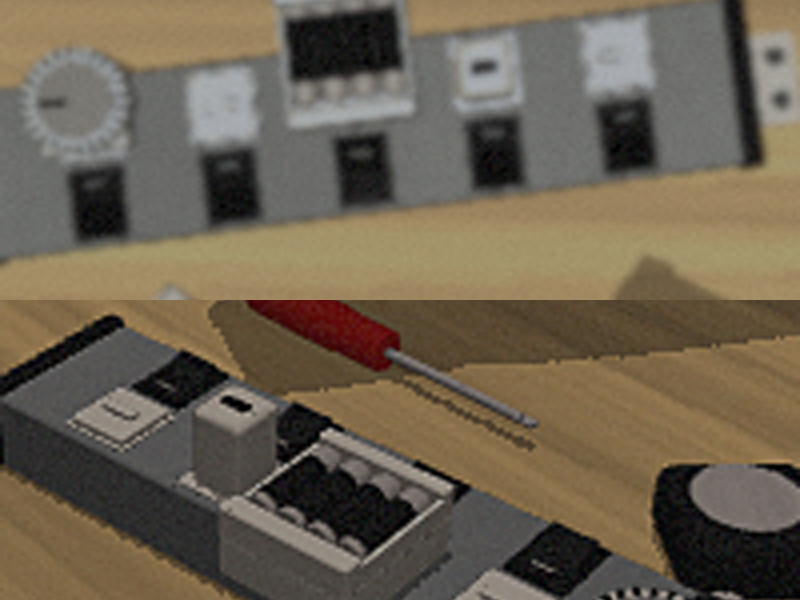

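The hand is clear, and rocker 3 (crop 363,168) looks paler than the others. I'll confirm by comparing its brightness before and after.

Run:
```python
from h import *
import cv2
b=cv2.imread("pics/top0.png",0).astype(float); a=np.mean([cv2.cvtColor(vision.camera("top"),cv2.COLOR_RGB2GRAY) for _ in range(4)],0)
s0=cv2.imread("pics/scene0.png",0); s1=cv2.cvtColor(vision.camera("scene"),cv2.COLOR_RGB2GRAY)
y=.153; ex=np.array([np.cos(y),np.sin(y)]); ey=np.array([-ex[1],ex[0]]); c=np.array([.5161,.0557])
for k in(2,1,0,-1,-2):
  r=[]
  for d in(-.008,.008):
    u,v=pix("top",[*(c+(d-.022)*ex+.07*k*ey),.047]).round().astype(int)
    r+=[b[v-2:v+3,u-2:u+3].mean().round(1),a[v-2:v+3,u-2:u+3].mean().round(1)]
  print(3-k,"near before/after, far before/after",r)
im=np.hstack([cv2.resize(x[245:285,380:420],(400,400),interpolation=cv2.INTER_NEAREST) for x in(s0,s1)])
cv2.imwrite("pics/cmp.png",cv2.convertScaleAbs(im,alpha=1.6))
```

```text
1 near before/after, far before/after [np.float64(14.4), np.float64(15.5), np.float64(37.2), np.float64(37.7)]
2 near before/after, far before/after [np.float64(14.0), np.float64(15.5), np.float64(36.7), np.float64(38.4)]
3 near before/after, far before/after [np.float64(13.5), np.float64(29.0), np.float64(42.4), np.float64(38.2)]
4 near before/after, far before/after [np.float64(11.8), np.float64(15.4), np.float64(39.4), np.float64(42.3)]
5 near before/after, far before/after [np.float64(13.7), np.float64(15.3), np.float64(37.7), np.float64(39.5)]
```

View pics/cmp.png

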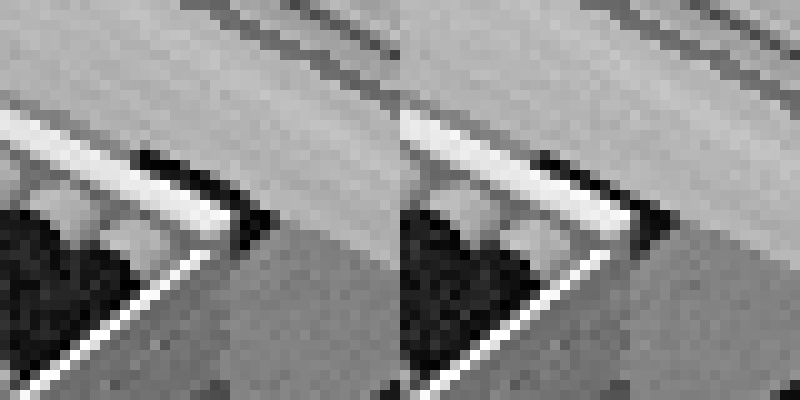

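The left end of the pair is before, the right is after. Only rocker 3 changed: its near face is brighter (13 to 29) and the visible edge is lower. The others are the same, so I'll hand the job in.

```bash
python3 -c "
from workcell import workorder
print(workorder.job_done())"
```

```text
the job is handed in; nothing more can be done
None
```

The charger is in the middle outlet, so I pressed rocker 3 with about 4 N; before/after pictures show only that rocker changed, the hand is clear, and the job is handed in (no verdict was returned).

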